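Park the plunger and open the drilling jig

TASK

The wooden fish in the drilling jig is drilled. Pull up the T-handle of the jig's spring plunger and twist it clockwise into its rest notch so that it stays up by itself, then draw the carriage by its black knob all the way out to its end stop, with the fish still lying in its nest. Feel for the plunger's stops and do not force it against them, and leave everything else on the bench where it is.

Things in the scene. Friction and masses are not known exactly. Their poses are not given: they have to be found in the camera images.
- jig: Drilling jig fixed to the bench: plywood base 385 x 240 x 12 mm, two aluminium rails (38 mm over the bench), an aluminium bush bridge over its far half (bushes 78 mm over the bench), a steel bracket with the spring plunger on its right-hand rail. Origin on the bench under the middle of the rails; x along the rails away from the open end, y left, z up. The plunger stands at x 0, y -39 mm.
- t_grip (a point): Centre of the black T-handle on top of the spring plunger: a bar 50 long (point x), 14 thick (y), 22 mm high (z), on a 13 mm stem. Home, its centre is 118 mm and its underside 107 mm over the bench, its long side along the jig's x within 3 degrees. It only slides along z and turns about z. Keep fingertips above 96 mm here: the sleeve below is wider than the bar.
- plunger: Spindle with locking pin and T-handle; origin on its axis. Home, the 8 mm pin reaches 5.5 mm into the carriage. A spring pulls it down: 8 N home, plus 0.25 N per mm. Pulled up, the cross pin under the handle clears the edge before the rest notch after 10 to 18 mm (not measured: feel it), and 1.5 mm above that edge a collar meets a solid stop. In the notch it stays 7 to 15 mm above home.
- bracket (a point): Point on the plunger axis, on the bracket's top face 58 mm over the bench. Above it the slotted steel sleeve, 34 mm across, rim at 85.5 to 93.5 mm. Pulled clear, the handle turns clockwise (from above; the other way is blocked) lightly, under 0.05 N m, to a wall just past the notch, 40 to 84 degrees from the jig's x, to be felt. Let down there it sinks in 3 mm; let go earlier it slides back home.
- carriage (a joint): How far the wooden carriage (280 x 100 x 20 mm, top 34 mm over the bench) is drawn out, in m: 0 at the start, locked by the pin with 1 mm play; 0.080 against its end stop, a low steel bar across the open end of the jig (28 mm over the bench). It runs towards -x of the jig with about 2.5 N of friction.
- pull_knob (a point): Centre of the carriage's black knob, a cylinder 26 mm in diameter and 30 mm high on a 12 mm steel stem; 75 mm over the bench, its top at 90 mm; at the open end of the carriage, 115 mm in front of the plunger.
- nest (a point): Centre of the nest's floor on the carriage, 34 mm over the bench; four strips 10 mm high surround the fish with 1 to 3 mm play.
- blank: Sawn wooden fish, 78 x 47 x 18 mm, 50 g, lying loose in the nest under the bush bridge; origin at its underside on the nest's centre.
- chip_brush: Hand brush, 190 mm, lying on the left strip of the jig's base plate; leave it.
- glue_bottle: White glue bottle, 60 mm diameter, 170 mm high, standing; leave it.
- sanding_block: Cork sanding block, 100 x 60 x 32 mm; leave it.
- fish_a: Another sawn fish, about 90 x 54 x 15 mm; leave it.
- fish_b: A third sawn fish like it, on the other side of the bench; leave it.
- offcut: Pine offcut, 150 x 45 x 22 mm; leave it.

How it is judged:
On the way:
1. the plunger is pulled up, twisted into its rest notch and stays there by itself, hand off, the carriage not yet drawn (z of t_grip in the frame of jig above 0.124 m and angle between the x axis of t_grip and the x axis of jig, either way round above 0.5 rad and contact force between the fingers and plunger below 0.2 N and value of joint carriage below 0.01 m), for 0.5 s.
At the end, for the whole second after the job is handed in: The T-handle rests in its notch by itself (at least 6 mm above home, turned at least 29 degrees from the jig's x), the carriage is within 4 mm of its end stop, the fish lies at rest flat in its nest (within 8 mm of its centre, not raised more than 4 mm) (z of t_grip in the frame of jig above 0.124 m and angle between the x axis of t_grip and the x axis of jig, either way round above 0.5 rad and value of joint carriage above 0.076 m and linear speed of blank below 0.02 m/s and horizontal distance between blank and nest below 0.008 m and z of blank in the frame of nest below 0.004 m); the robot touches nothing.
It fails at once if the plunger is forced against its stops, its slot or the carriage with more than 30 N (contact force between jig and plunger above 30 N).
It fails at once if the fish leaves its nest (horizontal distance between blank and nest above 0.012 m or z of blank in the frame of nest above 0.008 m).
It fails at once if something else on the bench is moved by more than 30 mm (distance of any of chip_brush, glue_bottle, sanding_block, fish_a, fish_b, offcut from where it was at the start of the episode above 0.03 m).
It also fails if it takes over 72 s, if anything falls off the work surface, if the arm or the gripper's body presses on something with over 40 N, if the wrist force passes 120 N, or if a joint passes its speed limit or range.

ROBOT

A 6-joint arm with a two-finger parallel gripper is mounted at the origin on the work surface. World frame = base frame: x ahead of the robot, y to its left, z up, the work surface at z = 0. Lengths are in m, angles in rad, forces in N, time in s.
With the tool pointing down it reaches from about 0.4 to 0.925 m from the base axis. Payload 12.5 kg.
Tool frame: the origin (TCP) lies midway between the tips of the shut fingers; the grasp point (between the pads) lies 19 mm behind it (env.grip_depth is the distance from the TCP to the grasp point, in m); z points along the fingers, y is the line along which they close (so a half turn about z gives the same grasp; the last joint's range is limited). The gripper opens to 95 mm and grips with 3 to 60 N. Pads are 20 mm wide; open, the fingers measure 119 mm over their backs; the gripper's body (75 mm by 180 mm) begins 59 mm behind the grasp point.
Start: joints at [1.049, 0.491, 1.559, -0, 1.092, -0.106], TCP at [0.252, 0.572, 0.215] pointing down, gripper open.
Joint ranges: [-3.1, 3.1], [-0.84, 2.19], [0.05, 2.79], [-1.13, 4.28], [0.06, 2.93], [-2.69, 2.69]. Speed limits (rad/s): [2.22, 2.22, 2.79, 3.14, 3.14, 3.14].

INTERFACE

Orientations are given as [roll, pitch, yaw] about the fixed x, y, z axes, in that order (R = Rz(yaw) Ry(pitch) Rx(roll)).
In Python, from cell import env, viewer, close_job gives the robot as it stands. The module is installed in compiled form; this text tells all that it offers.
- The arm moves only by the tool carry_out, never from a script. Its arguments are lists of equal length, an entry for each row: "xyz": the shift along the tool's x, y, z in units of 60 mm (1.0 is 60 mm), a list of three; "dr": the turn, a rotation vector about the tool's x, y, z in rad, a list of three. In form: {"xyz": [[tx, ty, tz], ...], "dr": [[wx, wy, wz], ...]}. A call has 1 to 5 rows; each row shifts and turns the commanded pose from where the row before left it, along the tool's axes as they then stand; what a row does not reach is not made up. A row lasts 1/8 s, in which the tool goes at most 62.5 mm and 10.7 degrees, less where a joint would pass 70% of its speed; a pose out of reach is approached as far as the arm can. A call is refused whole if a number of a shift passes 1 or a number of a turn 0.188, either way. A call with a gripper value outside its range is refused whole. "hand" is the finger opening in mm, from 0 to 95.1, set as the call begins (left out, the last holds). The fingers move at their own pace and stop on an object; the grip force is fixed at half the most. Time passes only in rows, so rows that do not move let the fingers close. It gives the time, the measured TCP pose, the force, the opening and the grip force at its end, in the units of the state.
- env.get_state(): the state, without advancing time (a new reading comes with each control period).
- viewer.camera(name): name is "scene" or "top"; returns a dict with "frame" (480x640x3 uint8, red, green, blue), "camera_matrix" (3x3 intrinsics, pixels), "world_to_cam" (4x4, takes a point from world to camera coordinates). Camera axes: x right, y up, looking along -z (the intrinsics and any distortion apply to the point x, -y, -z); pixel columns grow to the right and rows downward; lengths in m; the calibration is good to about 2 mm. A picture is of the moment at which its call begins. There is no depth.
- close_job(): hands the job in; it is judged then, once.
Trained networks look in the newest picture that a camera, given by its name, has taken for a name from the list of things; names that differ only in an ending like _2 or _b are one class to them, and where a whole thing is asked for, a point or a joint stands for the part that bears it (a point fixed in the world has none). Each returns a list of dicts, best first, with "p" (0 to 1); they miss things now and then, are a little off and sometimes report something else, mostly with a low value. They report only what shows in the picture. A call takes as long as a camera call.
- viewer.outline_of(thing, camera): "mask" (480x640 bool, what is visible of it) and "rect" ([left, top, width, height] in pixels, round what is visible of it).
The state is a dict: "time": time; "qpos": joint angles; "qvel": joint speeds; "joint_torque": joint torques, N m; "tcp_pos": TCP position; "tcp_rot": TCP orientation; "wrist_force": force on the tool from outside, world axes, zero at the start; "wrist_torque": the same for the moment, N m; "opening": finger opening in m; "grip_force": force on a finger pad.
Only numpy, scipy, OpenCV 4.12 (cv2) and the standard library are available. Lean on these libraries where they do the work, as an engineer would, in place of code of your own. Each camera call takes 0.05 s, during which the arm holds its last target. There are 200 camera calls.

## Working session

There is one attempt and no reset: what is moved stays moved. The work goes in short steps, Python scripts to look and compute and a tool call to move; the robot and the scene stay as the last step left them, time stands still between calls to the robot, and variables do not carry over. Pictures are saved under pics/ and viewed, at most 10 in all, crops included, and the job is handed in when it is done.

Besides the shell and the picture viewer there is one more tool, called after "Emit:" as a command line: name --argument value ..., lists and objects as JSON in quotes. carry_out: Moves the arm, as the interface text tells. Its arguments: {"type":"object","properties":{"xyz":{"type":"array"},"dr":{"type":"array"},"hand":{"type":"number"}},"required":["xyz","dr"]}

```bash
mkdir -p pics
cat > h.py <<'E'
import numpy as np, cv2
from cell import env, viewer, close_job
def ray(c,px):
    K=np.array(c["camera_matrix"]);M=np.array(c["world_to_cam"])
    d=np.linalg.solve(K,[px[0],px[1],1.]);d=np.array([d[0],-d[1],-d[2]])
    R=M[:3,:3];o=-R.T@M[:3,3];return o,R.T@d
def atz(c,px,z):
    o,d=ray(c,px);return o+d*(z-o[2])/d[2]
def tri(c1,p1,c2,p2):
    o1,d1=ray(c1,p1);o2,d2=ray(c2,p2)
    s=np.linalg.lstsq(np.c_[d1,-d2],o2-o1,rcond=None)[0]
    a,b=o1+s[0]*d1,o2+s[1]*d2;return (a+b)/2,np.linalg.norm(a-b)
def proj(c,P):
    M=np.array(c["world_to_cam"]);q=M[:3,:3]@np.array(P)+M[:3,3];q=np.array(c["camera_matrix"])@[q[0],-q[1],-q[2]];return q[:2]/q[2]
E
python3 - <<'E'
from h import *
np.set_printoptions(precision=4,suppress=True)
s=env.get_state();print(s["time"],s["tcp_pos"],s["tcp_rot"],s["opening"],env.grip_depth)
C={}
for n in("scene","top"):
    c=viewer.camera(n);C[n]=c;cv2.imwrite(f"pics/{n}0.png",c["frame"][:,:,::-1])
    print(n,ray(c,(320,240)))
    for t in("jig","t_grip","plunger","pull_knob","carriage","blank","chip_brush","glue_bottle","sanding_block","offcut","fish_a"):
        for r in viewer.outline_of(t,n)[:3]:
            m=r["mask"];ys,xs=np.nonzero(m);print(t,round(r["p"],2),r["rect"],(xs.mean().round(1),ys.mean().round(1)),m.sum())
E
```

```text
0.0 [0.2523 0.5715 0.214 ] [-3.1404 -0.0001  2.7258] 0.09503673979081144 0.0188
scene (array([ 1.0806, -0.4424,  0.9541]), array([-0.4845,  0.4148, -0.7706]))
jig 0.75 [252.9, 214.4, 207.6, 182.3] (np.float64(355.0), np.float64(303.2)) 17296
t_grip 0.83 [329.6, 282.0, 23.2, 29.9] (np.float64(340.0), np.float64(294.5)) 315
plunger 0.73 [367.8, 308.9, 40.3, 37.9] (np.float64(392.9), np.float64(332.1)) 253
plunger 0.6 [333.1, 283.2, 19.1, 25.1] (np.float64(340.1), np.float64(294.7)) 374
plunger 0.44 [411.4, 151.7, 25.5, 32.9] (np.float64(424.0), np.float64(169.9)) 536
pull_knob 0.66 [298.3, 244.5, 124.2, 123.3] (np.float64(354.9), np.float64(303.1)) 3662
pull_knob 0.35 [411.6, 152.4, 25.7, 34.0] (np.float64(424.5), np.float64(170.3)) 516
pull_knob 0.27 [440.7, 178.4, 52.6, 49.3] (np.float64(466.6), np.float64(203.3)) 1178
carriage 0.68 [295.8, 249.5, 129.7, 121.9] (np.float64(354.2), np.float64(303.1)) 3741
blank 0.73 [367.8, 310.5, 40.2, 35.8] (np.float64(393.6), np.float64(332.6)) 185
chip_brush 0.81 [343.0, 230.7, 70.6, 62.8] (np.float64(381.9), np.float64(267.6)) 1155
chip_brush 0.6
[... 888 characters left out ...]
at64(214.5)) 4109
blank 0.51 [321.1, 144.6, 16.9, 40.7] (np.float64(328.7), np.float64(176.2)) 172
chip_brush 0.74 [262.1, 128.6, 114.4, 179.4] (np.float64(320.6), np.float64(221.3)) 17072
chip_brush 0.64 [269.4, 186.0, 23.0, 87.5] (np.float64(279.1), np.float64(220.1)) 1213
glue_bottle 0.76 [489.3, 191.7, 51.4, 32.1] (np.float64(514.6), np.float64(207.1)) 1200
sanding_block 0.78 [488.4, 290.9, 33.8, 51.9] (np.float64(504.5), np.float64(315.2)) 1503
offcut 0.69 [131.2, 182.5, 32.2, 69.8] (np.float64(146.9), np.float64(218.4)) 1635
fish_a 0.95 [118.7, 265.8, 37.4, 41.6] (np.float64(136.7), np.float64(284.3)) 795
fish_a 0.61 [498.9, 241.1, 27.9, 39.9] (np.float64(512.0), np.float64(262.0)) 826
```

View pics/scene0.png

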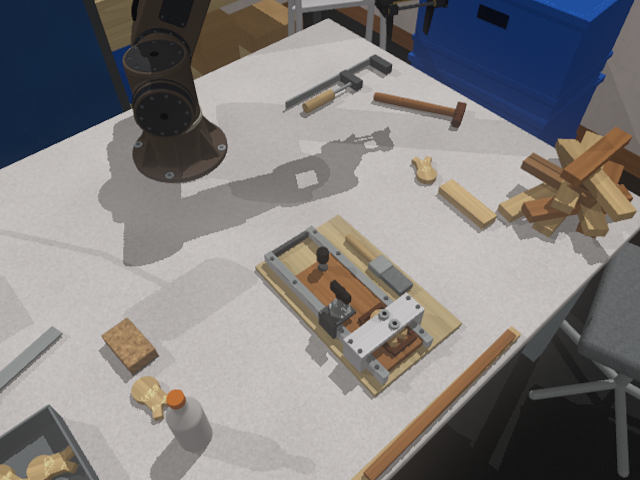

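View pics/top0.png

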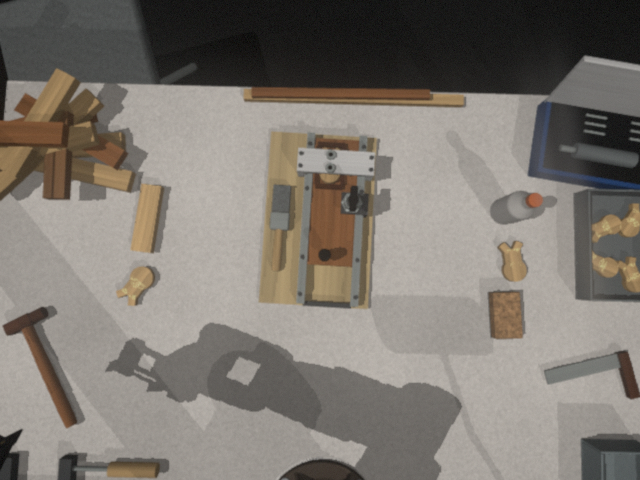

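The scene view shows the T-handle at about (340,292) and the knob at (322,256). In the top view they are at (353,198) and (325,256), and the jig's open end faces the robot. I'll zoom in to refine these.

Run:
```python
from h import *
a=cv2.imread("pics/scene0.png")[235:335,295:375];b=cv2.imread("pics/top0.png")[175:275,305:385]
im=np.hstack([cv2.resize(x,(400,500),interpolation=cv2.INTER_CUBIC) for x in(a,b)])
im=cv2.convertScaleAbs(im,alpha=1.8,beta=20)
for k in range(0,800,50): cv2.putText(im,str((295 if k<400 else 305-80)+k//5),(k,10),0,.35,(0,0,255));cv2.line(im,(k,0),(k,499),(0,0,255) if k%100==0 else (0,120,0),1)
for k in range(0,500,50): cv2.putText(im,f"{235+k//5}/{175+k//5}",(0,k+10),0,.35,(0,0,255));cv2.line(im,(0,k),(799,k),(0,120,0),1)
cv2.imwrite("pics/zoom.png",im)
```

```text
(no output)
```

View pics/zoom.png

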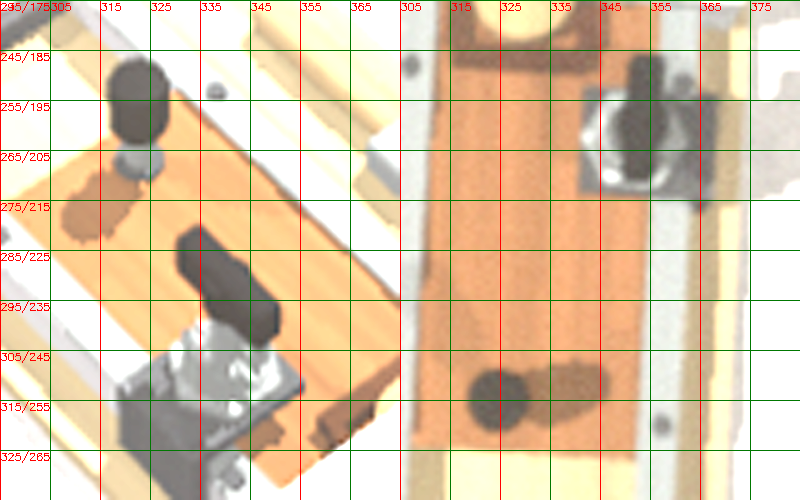

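Run:
```python
from h import *
np.set_printoptions(precision=4,suppress=True)
S=viewer.camera("scene");T=viewer.camera("top")
for n,p,q in(("T",(340.6,292.4),(354,198.6)),("knob",(322.6,255.4),(324.6,255))):
    print(n,tri(S,p,T,q))
t,_=tri(S,(340.6,292.4),T,(354,198.6));k,_=tri(S,(322.6,255.4),T,(324.6,255))
v=(t-k)[:2];print("yaw if knob y=0",np.degrees(np.arctan2(v[1],v[0])-np.arctan2(-.039,.115)),np.linalg.norm(v),np.hypot(.115,.039))
# rails edges at 38mm via Hough in top
g=cv2.cvtColor(T["frame"],cv2.COLOR_RGB2GRAY)[130:310,250:385]
for l in cv2.createLineSegmentDetector().detect(cv2.resize(g,None,fx=2,fy=2,interpolation=cv2.INTER_CUBIC))[0][:,0]/2:
    L=np.hypot(l[2]-l[0],l[3]-l[1])
    if L>50:
        a=atz(T,l[:2]+[250,130],.038);b=atz(T,l[2:]+[250,130],.038)
        d=b-a; print(l+[250,130,250,130],a[:2],b[:2],np.degrees(np.arctan(d[1]/d[0])))
for z in(.129,):
    print("bar ends top",atz(T,(354.5,186),z),atz(T,(352.8,211),z))
print("T .118 top/scene",atz(T,(354,198.6),.12),atz(S,(340.6,292.4),.118)); print("knob",atz(T,(324.6,255),.08),atz(S,(322.6,255.4),.075))
```

```text
T (array([ 0.6749, -0.0476,  0.1165]), np.float64(0.0017019429723742637))
knob (array([0.5613, 0.0082, 0.0731]), np.float64(0.0006161737272004187))
yaw if knob y=0 -7.426988913915586 0.12663317697565676 0.12143310915891102
[304.9031 288.4508 309.8421 208.4085] [0.4897 0.0483] [0.6632 0.0426] -1.8998597997223563
[354.8515 215.9114 352.0246 265.9283] [ 0.6492 -0.0558] [ 0.5405 -0.0518] -2.07847984999945
[367.7402 306.5263 372.3778 217.1649] [ 0.4546 -0.0873] [ 0.6475 -0.094 ] -1.9992216405038599
bar ends top [ 0.6977 -0.048   0.129 ] [ 0.6474 -0.0456  0.129 ]
T .118 top/scene [ 0.6738 -0.048   0.12  ] [ 0.6762 -0.0476  0.118 ]
knob [0.5608 0.008  0.08  ] [0.5626 0.0075 0.075 ]
```

T-handle: (0.674, -0.048), height 0.117 against 0.118 expected. Knob: (0.561, 0.008), height 0.073 against 0.075. The jig's yaw is about -2°. Next I turn the tool to yaw 178° and approach.

Emit:
carry_out --xyz '[[0,0,0],[0,0,0],[0,0,0],[-0.57,-0.775,0],[-0.57,-0.775,0]]' --dr '[[0,0,-0.127],[0,0,-0.127],[0,0,-0.127],[0,0,0],[0,0,0]]' --hand 70

```text
time: 1.92
tcp_pos: [0.3179, 0.4755, 0.2145]
tcp_rot: [3.142, 0.0, 3.108]
wrist_force: [0.2, -0.1, -0.8]
opening: 0.0705
grip_force: 0.0
```

Emit:
carry_out --xyz '[[-0.57,-0.775,0],[-0.57,-0.775,0],[-0.57,-0.775,0],[-0.57,-0.775,0],[-0.57,-0.775,0]]' --dr '[[0,0,0],[0,0,0],[0,0,0],[0,0,0],[0,0,0]]'

```text
time: 2.55
tcp_pos: [0.4813, 0.2365, 0.2149]
tcp_rot: [3.141, 0.001, 3.107]
wrist_force: [0.2, 0.4, 0.5]
opening: 0.07
grip_force: 0.0
```

Emit:
carry_out --xyz '[[-0.57,-0.775,0],[-0.57,-0.775,0],[-0.57,-0.775,0],[-0.57,-0.775,0],[0,0,0]]' --dr '[[0,0,0],[0,0,0],[0,0,0],[0,0,0],[0,0,0]]'

```text
time: 3.18
tcp_pos: [0.6122, 0.0443, 0.2141]
tcp_rot: [-3.141, 0.0, 3.103]
wrist_force: [-1.1, 0.8, -0.3]
opening: 0.07
grip_force: 0.0
```

Emit:
carry_out --xyz '[[-0.54,-0.75,0],[-0.54,-0.75,0],[0,0,0.5],[0,0,0.5],[0,0,0]]' --dr '[[0,0,0],[0,0,0],[0,0,0],[0,0,0],[0,0,0]]'

```text
time: 3.8
tcp_pos: [0.671, -0.0438, 0.1527]
tcp_rot: [3.141, -0.004, 3.107]
wrist_force: [-0.2, 0.1, -0.1]
opening: 0.0699
grip_force: 0.0
```

Run:
```python
from h import *
s=env.get_state();print(s["tcp_pos"],s["tcp_rot"],s["wrist_force"],s["wrist_torque"])
a=viewer.camera("scene")["frame"][200:340,260:420,::-1];b=viewer.camera("top")["frame"][130:270,270:430,::-1]
cv2.imwrite("pics/z2.png",cv2.convertScaleAbs(np.hstack([cv2.resize(x,(400,350),interpolation=cv2.INTER_CUBIC) for x in(a,b)]),alpha=1.6,beta=20))
```

```text
[ 0.67102044 -0.04377814  0.15274383] [ 3.14084523 -0.00414788  3.10727477] [-0.23890716  0.09924131 -0.12639047] [ 0.02054909 -0.01025616  0.02487154]
```

View pics/z2.png

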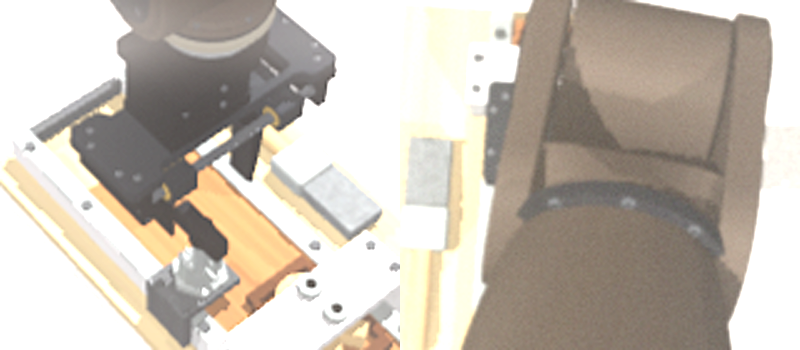

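The handle at zoom (205,230) sits between the two fingers at (170,215) and (240,150). I'm descending to a TCP height of about 0.101.

Emit:
carry_out --xyz '[[-0.05,-0.066,0.3],[0,0,0.3],[0,0,0.25],[0,0,0],[0,0,0]]' --dr '[[0,0,0],[0,0,0],[0,0,0],[0,0,0],[0,0,0]]'

```text
time: 4.53
tcp_pos: [0.6753, -0.0488, 0.1038]
tcp_rot: [3.142, 0.0, 3.107]
wrist_force: [0.9, -0.3, 0.6]
opening: 0.0698
grip_force: 0.0
```

Emit:
carry_out --xyz '[[0,0.01,0.04],[0,0,0],[0,0,0],[0,0,0],[0,0,0]]' --dr '[[0,0,0],[0,0,0],[0,0,0],[0,0,0],[0,0,0]]' --hand 18

```text
time: 5.15
tcp_pos: [0.6751, -0.0482, 0.1013]
tcp_rot: [3.142, 0.0, 3.107]
wrist_force: [-0.9, 0.5, 0.3]
opening: 0.0253
grip_force: 0.0
```

Emit:
carry_out --xyz '[[0,0,0],[0,0,0],[0,0,0],[0,0,0]]' --dr '[[0,0,0],[0,0,0],[0,0,0],[0,0,0]]' --hand 8

```text
time: 5.65
tcp_pos: [0.6751, -0.0479, 0.1013]
tcp_rot: [3.141, -0.0, 3.107]
wrist_force: [-0.2, 3.5, 0.9]
opening: 0.0139
grip_force: 30.0
```

```bash
python3 -c "
from h import *
s=env.get_state();print(s['tcp_pos'],s['tcp_rot'],s['wrist_force'],s['wrist_torque'],s['opening'],s['grip_force'])"
```

```text
[ 0.67510042 -0.0478959   0.10125953] [ 3.14121823e+00 -2.90253720e-05  3.10687615e+00] [-0.21279082  3.47122504  0.94854019] [0.74698558 0.0922544  0.03582213] 0.01391418982697281 30.0000062584877
```

Gripped with an opening of 13.9 mm. I'll relieve the small side load and begin pulling up.

Emit:
carry_out --xyz '[[0,0.005,-0.02],[0,0,-0.02],[0,0,-0.02],[0,0,-0.02],[0,0,0]]' --dr '[[0,0,0],[0,0,0],[0,0,0],[0,0,0],[0,0,0]]'

```text
time: 6.28
tcp_pos: [0.675, -0.0478, 0.1059]
tcp_rot: [3.141, -0.0, 3.107]
wrist_force: [1.3, 2.8, -9.7]
opening: 0.0137
grip_force: 30.0
```

Emit:
carry_out --xyz '[[0,0.003,-0.02],[0,0,-0.02],[0,0,-0.02],[0,0,-0.02],[0,0,0]]' --dr '[[0,0,0],[0,0,0],[0,0,0],[0,0,0],[0,0,0]]'

```text
time: 6.9
tcp_pos: [0.675, -0.0477, 0.1109]
tcp_rot: [3.142, -0.0, 3.107]
wrist_force: [0.6, 0.9, -12.2]
opening: 0.0136
grip_force: 30.0
```

Emit:
carry_out --xyz '[[0,0,-0.01],[0,0,0]]' --dr '[[0,0,0],[0,0,0]]'

```text
time: 7.15
tcp_pos: [0.6751, -0.0477, 0.1114]
tcp_rot: [3.142, -0.0, 3.107]
wrist_force: [-0.2, 1.3, -10.8]
opening: 0.0138
grip_force: 30.0
```

Emit:
carry_out --xyz '[[0,0,-0.01],[0,0,0]]' --dr '[[0,0,0],[0,0,0]]'

```text
time: 7.4
tcp_pos: [0.6751, -0.0477, 0.112]
tcp_rot: [3.142, -0.0, 3.107]
wrist_force: [-0.3, 1.5, -11.4]
opening: 0.0136
grip_force: 30.0
```

Emit:
carry_out --xyz '[[0,0,-0.01],[0,0,0]]' --dr '[[0,0,0],[0,0,0]]'

```text
time: 7.65
tcp_pos: [0.6751, -0.0477, 0.1127]
tcp_rot: [3.142, -0.0, 3.107]
wrist_force: [-0.5, 0.9, -11.2]
opening: 0.0138
grip_force: 30.0
```

Emit:
carry_out --xyz '[[0,0,-0.007],[0,0,0]]' --dr '[[0,0,0],[0,0,0]]'

```text
time: 7.9
tcp_pos: [0.6751, -0.0477, 0.1131]
tcp_rot: [3.142, -0.0, 3.107]
wrist_force: [-0.4, 0.1, -12.6]
opening: 0.0138
grip_force: 30.0
```

Emit:
carry_out --xyz '[[0,0,-0.007],[0,0,0]]' --dr '[[0,0,0],[0,0,0]]'

```text
time: 8.15
tcp_pos: [0.6751, -0.0477, 0.1135]
tcp_rot: [3.142, -0.0, 3.107]
wrist_force: [-1.1, 0.7, -11.7]
opening: 0.0137
grip_force: 30.0
```

Emit:
carry_out --xyz '[[0,0,-0.007],[0,0,0]]' --dr '[[0,0,0],[0,0,0]]'

```text
time: 8.4
tcp_pos: [0.6751, -0.0477, 0.1139]
tcp_rot: [3.142, -0.0, 3.107]
wrist_force: [-0.4, 0.6, -11.9]
opening: 0.0139
grip_force: 30.0
```

Emit:
carry_out --xyz '[[0,0,-0.007],[0,0,0]]' --dr '[[0,0,0],[0,0,0]]'

```text
time: 8.65
tcp_pos: [0.6751, -0.0477, 0.1144]
tcp_rot: [3.142, 0.0, 3.107]
wrist_force: [-1.2, 0.4, -12.6]
opening: 0.014
grip_force: 30.0
```

Emit:
carry_out --xyz '[[0,0,-0.008],[0,0,0]]' --dr '[[0,0,0],[0,0,0]]'

```text
time: 8.9
tcp_pos: [0.6751, -0.0477, 0.1148]
tcp_rot: [3.142, -0.0, 3.107]
wrist_force: [-1.9, 1.2, -12.9]
opening: 0.0139
grip_force: 30.0
```

Emit:
carry_out --xyz '[[0,0,-0.008],[0,0,0]]' --dr '[[0,0,0],[0,0,0]]'

```text
time: 9.15
tcp_pos: [0.6751, -0.0477, 0.1153]
tcp_rot: [3.142, 0.0, 3.107]
wrist_force: [-1.0, 0.1, -12.2]
opening: 0.0133
grip_force: 30.0
```

Emit:
carry_out --xyz '[[0,0,-0.008],[0,0,0]]' --dr '[[0,0,0],[0,0,0]]'

```text
time: 9.4
tcp_pos: [0.6751, -0.0477, 0.1158]
tcp_rot: [3.142, 0.0, 3.107]
wrist_force: [-0.2, 0.9, -12.6]
opening: 0.0138
grip_force: 30.0
```

Emit:
carry_out --xyz '[[0,0,-0.008],[0,0,0]]' --dr '[[0,0,0],[0,0,0]]'

```text
time: 9.65
tcp_pos: [0.6751, -0.0477, 0.116]
tcp_rot: [3.141, -0.0, 3.107]
wrist_force: [-0.6, 1.0, -15.0]
opening: 0.0138
grip_force: 30.0
```

Emit:
carry_out --xyz '[[0,0,-0.004],[0,0,0]]' --dr '[[0,0,0],[0,0,0]]'

```text
time: 9.9
tcp_pos: [0.675, -0.0477, 0.116]
tcp_rot: [3.141, -0.0, 3.107]
wrist_force: [0.8, -0.2, -18.8]
opening: 0.0138
grip_force: 30.0
```

The solid stop is felt at TCP z = 0.1160, about 14.7 mm of lift. I back off roughly 0.7 mm from the stop and start the clockwise twist.

Emit:
carry_out --xyz '[[0,0,0.017],[0,0,0],[0,0,0],[0,0,0]]' --dr '[[0,0,0],[0,0,0],[0,0,0.05],[0,0,0]]'

```text
time: 10.4
tcp_pos: [0.6752, -0.0477, 0.1158]
tcp_rot: [3.142, 0.0, 3.057]
wrist_force: [-1.7, 1.0, -12.4]
opening: 0.0142
grip_force: 30.0
```

```bash
cat > st.py <<'E'
from h import *
np.set_printoptions(precision=4,suppress=True)
s=env.get_state();print(s['time'],s['tcp_pos'],np.degrees(s['tcp_rot']),s['wrist_force'],s['wrist_torque'],s['opening'],s['joint_torque'][5])
E
python3 st.py
```

```text
10.4 [ 0.6752 -0.0477  0.1158] [179.9965   0.0168 175.155 ] [ -1.6547   0.9696 -12.3692] [0.1664 0.3407 0.0227] 0.014180890527832536 0.4025319591164589
```

Emit:
carry_out --xyz '[[0,0,0.006],[0,0,0],[0,0,0],[0,0,0],[0,0,0]]' --dr '[[0,0,0],[0,0,0.05],[0,0,0.05],[0,0,0.05],[0,0,0]]'

```text
time: 11.02
tcp_pos: [0.6752, -0.0477, 0.1152]
tcp_rot: [3.142, 0.0, 2.908]
wrist_force: [-2.8, 1.4, -12.0]
opening: 0.0139
grip_force: 30.0
```

```bash
python3 st.py
```

```text
11.025 [ 0.6752 -0.0477  0.1152] [179.9977   0.0082 166.6021] [ -2.7693   1.3993 -11.9661] [0.0467 0.2993 0.0192] 0.013872083294710482 0.4152659419924021
```

Emit:
carry_out --xyz '[[0.004,0,0],[0,0,0],[0,0,0],[0,0,0],[0,0,0]]' --dr '[[0,0,0.095],[0,0,0.095],[0,0,0.095],[0,0,0.095],[0,0,0]]'

```text
time: 11.65
tcp_pos: [0.675, -0.0477, 0.1152]
tcp_rot: [3.141, 0.0, 2.529]
wrist_force: [0.1, 0.5, -11.2]
opening: 0.0136
grip_force: 30.0
```

```bash
python3 st.py
```

```text
11.65 [ 0.675  -0.0477  0.1152] [179.9927   0.0193 144.8863] [  0.0718   0.4624 -11.2066] [-0.1323  0.2049  0.0279] 0.013616689803230355 0.7942881993949413
```

Emit:
carry_out --xyz '[[0,0,0],[0,0,0]]' --dr '[[0,0,0.04],[0,0,0]]'

```text
time: 11.9
tcp_pos: [0.6751, -0.0478, 0.1152]
tcp_rot: [3.141, 0.0, 2.49]
wrist_force: [-0.9, -0.2, -12.5]
opening: 0.014
grip_force: 30.0
```

```bash
python3 st.py
```

```text
11.9 [ 0.6751 -0.0478  0.1152] [179.9895   0.0244 142.6405] [ -0.8867  -0.1591 -12.4749] [-0.1197  0.1585  0.0162] 0.014010074859099867 0.2981431223452091
```

Emit:
carry_out --xyz '[[0,0,0],[0,0,0]]' --dr '[[0,0,0.04],[0,0,0]]'

```text
time: 12.15
tcp_pos: [0.675, -0.0477, 0.1152]
tcp_rot: [3.141, 0.0, 2.449]
wrist_force: [-0.8, -0.2, -12.5]
opening: 0.0142
grip_force: 30.0
```

```bash
python3 st.py
```

```text
12.15 [ 0.675  -0.0477  0.1152] [179.9931   0.0188 140.326 ] [ -0.7856  -0.2497 -12.5445] [-0.1346  0.1561 -0.0081] 0.014171237701092078 0.3011603560298681
```

Emit:
carry_out --xyz '[[0,0,0],[0,0,0]]' --dr '[[0,0,0.04],[0,0,0]]'

```text
time: 12.4
tcp_pos: [0.675, -0.0477, 0.1151]
tcp_rot: [3.141, 0.0, 2.409]
wrist_force: [-0.3, -0.8, -11.8]
opening: 0.0139
grip_force: 30.0
```

```bash
python3 st.py
```

```text
12.4 [ 0.675  -0.0477  0.1151] [179.9919   0.0143 138.0233] [ -0.2516  -0.8227 -11.8364] [-0.2069  0.0915 -0.0476] 0.013895379365065255 0.30341983772814274
```

Emit:
carry_out --xyz '[[0,0,0],[0,0,0]]' --dr '[[0,0,0.04],[0,0,0]]'

```text
time: 12.65
tcp_pos: [0.675, -0.0477, 0.1151]
tcp_rot: [3.141, 0.0, 2.369]
wrist_force: [-0.8, -1.0, -12.0]
opening: 0.0139
grip_force: 30.0
```

```bash
python3 st.py
```

```text
12.65 [ 0.675  -0.0477  0.1151] [179.9938   0.0133 135.7223] [ -0.76    -1.0492 -12.0166] [-0.2992  0.1083  0.0224] 0.013949505458647862 0.3046606946736574
```

Emit:
carry_out --xyz '[[0,0,0],[0,0,0]]' --dr '[[0,0,0.04],[0,0,0]]'

```text
time: 12.9
tcp_pos: [0.675, -0.0477, 0.1151]
tcp_rot: [3.141, 0.0, 2.329]
wrist_force: [-0.4, -1.3, -12.0]
opening: 0.0142
grip_force: 30.0
```

```bash
python3 st.py
```

```text
12.9 [ 0.675  -0.0477  0.1151] [179.9944   0.0083 133.4259] [ -0.3615  -1.2974 -11.9715] [-0.3064  0.1005 -0.007 ] 0.014162558614309262 0.30545549467206
```

Emit:
carry_out --xyz '[[0,0,0],[0,0,0]]' --dr '[[0,0,0.04],[0,0,0]]'

```text
time: 13.15
tcp_pos: [0.675, -0.0477, 0.1151]
tcp_rot: [3.142, 0.0, 2.289]
wrist_force: [-1.0, -2.3, -12.1]
opening: 0.0139
grip_force: 30.0
```

```bash
python3 st.py
```

```text
13.15 [ 0.675  -0.0477  0.1151] [179.9953   0.0057 131.1298] [ -1.0127  -2.2908 -12.1458] [-0.3315  0.0648  0.0266] 0.013906378150863008 0.3056976478546858
```

Emit:
carry_out --xyz '[[-0.0025,-0.002,0],[0,0,0]]' --dr '[[0,0,0.04],[0,0,0]]'

```text
time: 13.4
tcp_pos: [0.6749, -0.0478, 0.1151]
tcp_rot: [3.141, -0.0, 2.249]
wrist_force: [-0.5, -0.4, -12.3]
opening: 0.0135
grip_force: 30.0
```

```bash
python3 st.py
```

```text
13.4 [ 0.6749 -0.0478  0.1151] [179.9906  -0.0034 128.835 ] [ -0.512   -0.4381 -12.3435] [-0.2578  0.0927  0.0149] 0.013529479571526351 0.3036220371723175
```

Emit:
carry_out --xyz '[[0,0,0],[0,0,0]]' --dr '[[0,0,0.04],[0,0,0]]'

```text
time: 13.65
tcp_pos: [0.6749, -0.0478, 0.1151]
tcp_rot: [3.141, -0.0, 2.209]
wrist_force: [-0.0, -0.7, -11.6]
opening: 0.0141
grip_force: 30.0
```

```bash
python3 st.py
```

```text
13.65 [ 0.6749 -0.0478  0.1151] [179.9941  -0.003  126.5492] [ -0.0491  -0.7224 -11.5707] [-0.1766  0.0605  0.0299] 0.014088994310955746 0.32035622745752335
```

Emit:
carry_out --xyz '[[0,0,0],[0,0,0]]' --dr '[[0,0,0.03],[0,0,0]]'

```text
time: 13.9
tcp_pos: [0.6749, -0.0478, 0.1151]
tcp_rot: [3.141, -0.0, 2.177]
wrist_force: [0.0, 0.3, -12.4]
opening: 0.0138
grip_force: 30.0
```

```bash
python3 st.py
```

```text
13.9 [ 0.6749 -0.0478  0.1151] [179.9936  -0.0013 124.7348] [  0.0171   0.3025 -12.3924] [-0.1831  0.0529  0.1705] 0.01380170267640573 0.35558514297008514
```

The wall is felt near yaw 126°, about 52° of turn, with 0.17 N m on the wrist. I take the load off and let it down gently.

Emit:
carry_out --xyz '[[0,0,0],[0,0,0.01],[0,0,0.01],[0,0,0]]' --dr '[[0,0,-0.04],[0,0,0],[0,0,0],[0,0,0]]'

```text
time: 14.4
tcp_pos: [0.6749, -0.0478, 0.1138]
tcp_rot: [3.142, -0.0, 2.216]
wrist_force: [0.7, 0.7, -13.4]
opening: 0.0139
grip_force: 30.0
```

```bash
python3 st.py
```

```text
14.4 [ 0.6749 -0.0478  0.1138] [179.995   -0.0049 126.9933] [  0.6587   0.6725 -13.4189] [-0.1649  0.0042 -0.0009] 0.013945822698083508 0.005974204104859382
```

Emit:
carry_out --xyz '[[0,0,0.01],[0,0,0.01],[0,0,0]]' --dr '[[0,0,0],[0,0,0],[0,0,0]]'

```text
time: 14.78
tcp_pos: [0.6749, -0.0478, 0.1126]
tcp_rot: [3.141, -0.0, 2.217]
wrist_force: [0.1, -0.6, -12.1]
opening: 0.014
grip_force: 30.0
```

```bash
python3 st.py
```

```text
14.775 [ 0.6749 -0.0478  0.1126] [179.9943  -0.0042 127.0091] [  0.1254  -0.6419 -12.0909] [-0.1034  0.0065 -0.0013] 0.014020825018743126 -0.00026672484636947047
```

Emit:
carry_out --xyz '[[0,0,0.01],[0,0,0.008],[0,0,0]]' --dr '[[0,0,0],[0,0,0],[0,0,0]]'

```text
time: 15.15
tcp_pos: [0.6749, -0.0478, 0.1116]
tcp_rot: [3.141, -0.0, 2.217]
wrist_force: [0.0, 0.2, -12.3]
opening: 0.014
grip_force: 30.0
```

```bash
python3 st.py
```

```text
15.15 [ 0.6749 -0.0478  0.1116] [179.9939  -0.0022 127.013 ] [  0.0115   0.2469 -12.2793] [-0.0945  0.0534  0.0048] 0.014019315616327868 -0.0012875451284344308
```

Emit:
carry_out --xyz '[[0,0,0.007],[0,0,0]]' --dr '[[0,0,0],[0,0,0]]'

```text
time: 15.4
tcp_pos: [0.6749, -0.0478, 0.1113]
tcp_rot: [3.141, 0.0, 2.217]
wrist_force: [0.4, -0.1, -9.7]
opening: 0.0136
grip_force: 30.0
```

```bash
python3 st.py
```

```text
15.4 [ 0.6749 -0.0478  0.1113] [179.9931   0.0002 127.0119] [ 0.4285 -0.0504 -9.6914] [-0.1096  0.0717  0.0172] 0.01362093204777028 -0.0014835417459835298
```

Load is passing to the notch at 0.1113. I'll ease a little more, then release.

Emit:
carry_out --xyz '[[0,0,0.006],[0,0,0]]' --dr '[[0,0,0],[0,0,0]]'

```text
time: 15.65
tcp_pos: [0.675, -0.0478, 0.1111]
tcp_rot: [3.141, 0.0, 2.217]
wrist_force: [-1.3, -0.1, -7.4]
opening: 0.014
grip_force: 30.0
```

Emit:
carry_out --xyz '[[0,0,0],[0,0,0],[0,0,0],[0,0,0],[0,0,0]]' --dr '[[0,0,0],[0,0,0],[0,0,0],[0,0,0],[0,0,0]]' --hand 50

```text
time: 16.27
tcp_pos: [0.675, -0.0478, 0.1109]
tcp_rot: [3.141, 0.0, 2.217]
wrist_force: [0.4, -0.9, 0.6]
opening: 0.0496
grip_force: 0.0
```

Emit:
carry_out --xyz '[[0,0,-0.3],[0,0,-0.5],[0,0,-0.5],[0,0,0],[0,0,0]]' --dr '[[0,0,0],[0,0,0],[0,0,0],[0,0,0],[0,0,0]]'

```text
time: 16.9
tcp_pos: [0.6747, -0.0478, 0.1888]
tcp_rot: [-3.142, -0.0, 2.217]
wrist_force: [-0.2, 0.1, -0.4]
opening: 0.0502
grip_force: 0.0
```

```bash
python3 st.py
python3 - <<'E'
from h import *
a=viewer.camera("scene")["frame"][200:340,260:420,::-1];b=viewer.camera("top")["frame"][130:270,270:430,::-1]
cv2.imwrite("pics/z3.png",cv2.convertScaleAbs(np.hstack([cv2.resize(x,(400,350),interpolation=cv2.INTER_CUBIC) for x in(a,b)]),alpha=1.6,beta=20))
E
```

```text
16.9 [ 0.6747 -0.0478  0.1888] [-179.9993   -0.0082  127.0158] [-0.1599  0.0596 -0.37  ] [0.0053 0.0168 0.0398] 0.05018389210017633 0.0002945347841887269
```

View pics/z3.png

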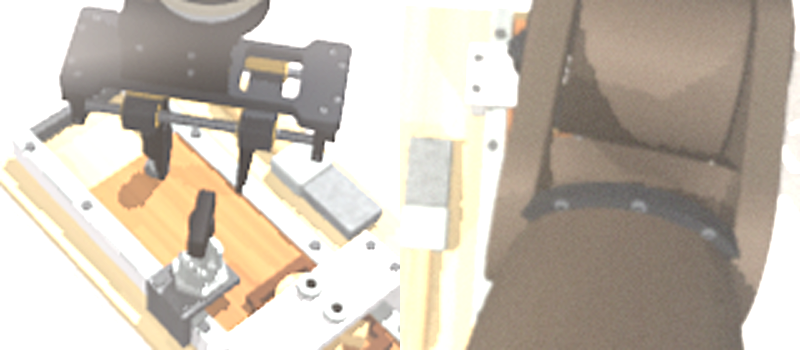

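The handle stays raised and turned at zoom (202,222), with the hand off. Next I move to the knob.

Emit:
carry_out --xyz '[[0,0,0],[0,0,0],[0,0,0],[0,0,0],[0,0,0]]' --dr '[[0,0,-0.178],[0,0,-0.178],[0,0,-0.178],[0,0,-0.178],[0,0,-0.178]]' --hand 60

```text
time: 17.62
tcp_pos: [0.6746, -0.0478, 0.1878]
tcp_rot: [3.141, -0.002, 3.113]
wrist_force: [-0.1, -0.5, -0.1]
opening: 0.06
grip_force: 0.0
```

Emit:
carry_out --xyz '[[0.65,0.29,0],[0.65,0.29,0],[0.63,0.28,0],[0,0,0.5],[0,0,0.5]]' --dr '[[0,0,0],[0,0,0],[0,0,0],[0,0,0],[0,0,0]]'

```text
time: 18.25
tcp_pos: [0.5606, 0.0081, 0.128]
tcp_rot: [3.142, 0.0, 3.107]
wrist_force: [-0.7, -0.2, -0.7]
opening: 0.06
grip_force: 0.0
```

Emit:
carry_out --xyz '[[0,0,0],[0,0,0]]' --dr '[[0,0,0],[0,0,0]]'

```text
time: 18.5
tcp_pos: [0.5613, 0.0077, 0.1294]
tcp_rot: [3.142, 0.0, 3.107]
wrist_force: [0.5, -0.1, 0.6]
opening: 0.06
grip_force: 0.0
```

```bash
python3 st.py
python3 - <<'E'
from h import *
c=viewer.camera("scene");f=c["frame"][200:340,260:420,::-1]
cv2.imwrite("pics/z4.png",cv2.convertScaleAbs(cv2.resize(f,(640,560),interpolation=cv2.INTER_CUBIC),alpha=1.6,beta=20))
E
```

```text
18.5 [0.5613 0.0077 0.1294] [179.9982   0.0126 178.003 ] [ 0.5148 -0.0723  0.6312] [ 0.1038 -0.0537 -0.0309] 0.05995969357049558 0.00033783645449148025
```

View pics/z4.png

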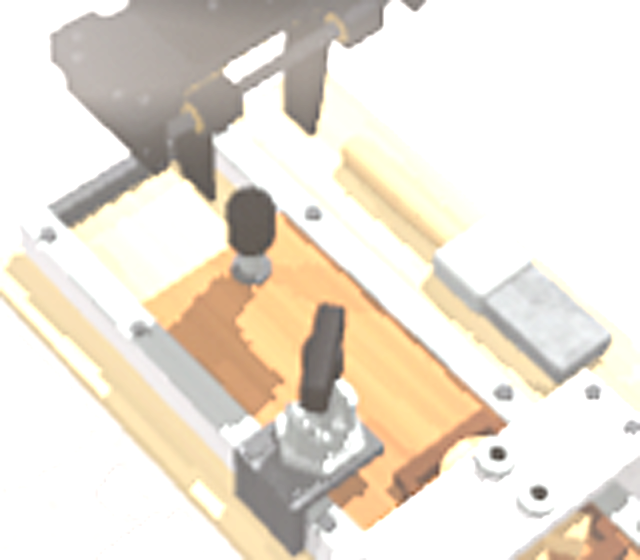

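The knob at (250,222) lies below and between the fingertips at (205,190) and (312,130), and the T-handle at (322,355) is still raised and turned. I'm descending and gripping.

Emit:
carry_out --xyz '[[0,0.005,0.4],[0,0,0.4],[0,0,0.35],[0,0,0],[0,0,0]]' --dr '[[0,0,0],[0,0,0],[0,0,0],[0,0,0],[0,0,0]]'

```text
time: 19.18
tcp_pos: [0.5616, 0.008, 0.061]
tcp_rot: [-3.142, 0.002, 3.107]
wrist_force: [-0.8, 0.3, 0.7]
opening: 0.0598
grip_force: 0.0
```

Emit:
carry_out --xyz '[[0,0,0],[0,0,0],[0,0,0],[0,0,0],[0,0,0]]' --dr '[[0,0,0],[0,0,0],[0,0,0],[0,0,0],[0,0,0]]' --hand 20

```text
time: 19.8
tcp_pos: [0.561, 0.0076, 0.0599]
tcp_rot: [-3.141, 0.0, 3.107]
wrist_force: [-0.1, -5.0, 1.8]
opening: 0.0254
grip_force: 30.0
```

Emit:
carry_out --xyz '[[0,-0.007,0],[0.03,0,0],[0.06,0,0],[0.08,0,0],[0.08,0,0]]' --dr '[[0,0,0],[0,0,0],[0,0,0],[0,0,0],[0,0,0]]'

```text
time: 20.42
tcp_pos: [0.5458, 0.0082, 0.0599]
tcp_rot: [3.142, 0.0, 3.107]
wrist_force: [2.1, -3.0, 1.7]
opening: 0.0256
grip_force: 30.0
```

The carriage is free, at about 2 N. I'll keep drawing.

Emit:
carry_out --xyz '[[0.08,-0.003,0],[0.08,0,0],[0.08,0,0],[0.08,0,0],[0.08,0,0]]' --dr '[[0,0,0],[0,0,0],[0,0,0],[0,0,0],[0,0,0]]'

```text
time: 21.05
tcp_pos: [0.5218, 0.009, 0.0599]
tcp_rot: [3.141, 0.0, 3.107]
wrist_force: [2.4, 1.4, 3.6]
opening: 0.0256
grip_force: 30.0
```

Emit:
carry_out --xyz '[[0.08,0,0],[0.08,0,0],[0.08,0,0],[0.08,0,0],[0.06,0,0]]' --dr '[[0,0,0],[0,0,0],[0,0,0],[0,0,0],[0,0,0]]'

```text
time: 21.68
tcp_pos: [0.4989, 0.0098, 0.0599]
tcp_rot: [3.141, 0.0, 3.107]
wrist_force: [2.8, 4.0, 4.7]
opening: 0.0255
grip_force: 30.0
```

Emit:
carry_out --xyz '[[0.05,0,0],[0.04,0,0],[0.04,0,0],[0.03,0,0],[0,0,0]]' --dr '[[0,0,0],[0,0,0],[0,0,0],[0,0,0],[0,0,0]]'

```text
time: 22.3
tcp_pos: [0.4891, 0.0102, 0.0599]
tcp_rot: [3.141, -0.001, 3.107]
wrist_force: [0.4, 4.6, 5.9]
opening: 0.0254
grip_force: 30.0
```

Emit:
carry_out --xyz '[[0.02,0.006,-0.004],[0.02,0,0],[0.02,0,0],[0.015,0,0],[0,0,0]]' --dr '[[0,0,0],[0,0,0],[0,0,0],[0,0,0],[0,0,0]]'

```text
time: 22.92
tcp_pos: [0.4848, 0.0104, 0.0599]
tcp_rot: [3.142, -0.001, 3.107]
wrist_force: [0.6, -1.9, -0.5]
opening: 0.0255
grip_force: 30.0
```

Emit:
carry_out --xyz '[[0.015,0,0],[0.015,0,0],[0.01,0,0],[0,0,0]]' --dr '[[0,0,0],[0,0,0],[0,0,0],[0,0,0]]'

```text
time: 23.42
tcp_pos: [0.4826, 0.0105, 0.06]
tcp_rot: [3.142, -0.0, 3.107]
wrist_force: [1.9, -4.1, -2.9]
opening: 0.0257
grip_force: 30.0
```

Emit:
carry_out --xyz '[[0.01,-0.005,0.001],[0.01,0,0],[0,0,0]]' --dr '[[0,0,0],[0,0,0],[0,0,0]]'

```text
time: 23.8
tcp_pos: [0.4813, 0.0105, 0.06]
tcp_rot: [3.141, -0.0, 3.107]
wrist_force: [1.2, -0.6, -3.2]
opening: 0.0256
grip_force: 30.0
```

Emit:
carry_out --xyz '[[0.01,0,0],[0,0,0]]' --dr '[[0,0,0],[0,0,0]]'

```text
time: 24.05
tcp_pos: [0.481, 0.0105, 0.06]
tcp_rot: [3.141, 0.0, 3.107]
wrist_force: [3.9, 2.0, -5.0]
opening: 0.0256
grip_force: 30.0
```

End stop reached after 80 mm of travel, with the force rising. I relax, release, lift clear and look.

Emit:
carry_out --xyz '[[-0.004,0,0.003],[0,0,0],[0,0,0],[0,0,0],[0,0,0]]' --dr '[[0,0,0],[0,0,0],[0,0,0],[0,0,0],[0,0,0]]' --hand 60

```text
time: 24.68
tcp_pos: [0.4811, 0.0103, 0.0599]
tcp_rot: [3.141, -0.0, 3.107]
wrist_force: [-1.9, -0.1, 0.9]
opening: 0.0597
grip_force: 0.0
```

Emit:
carry_out --xyz '[[0,0,-0.3],[0,0,-0.6],[0,0,-0.8],[0,0,-0.8],[0,0,0]]' --dr '[[0,0,0],[0,0,0],[0,0,0],[0,0,0],[0,0,0]]'

```text
time: 25.3
tcp_pos: [0.4823, 0.0102, 0.2128]
tcp_rot: [-3.141, 0.006, 3.107]
wrist_force: [-1.1, 0.4, -0.6]
opening: 0.0601
grip_force: 0.0
```

```bash
python3 st.py
python3 - <<'E'
from h import *
c=viewer.camera("scene");f=c["frame"][190:400,240:480,::-1]
cv2.imwrite("pics/z5.png",cv2.convertScaleAbs(cv2.resize(f,(640,560),interpolation=cv2.INTER_CUBIC),alpha=1.4,beta=10))
E
```

```text
25.3 [0.4823 0.0102 0.2128] [-179.9744    0.3496  178.0138] [-1.0957  0.364  -0.5675] [ 0.0215  0.0283 -0.0316] 0.06006283927345901 9.341993973066565e-05
```

View pics/z5.png

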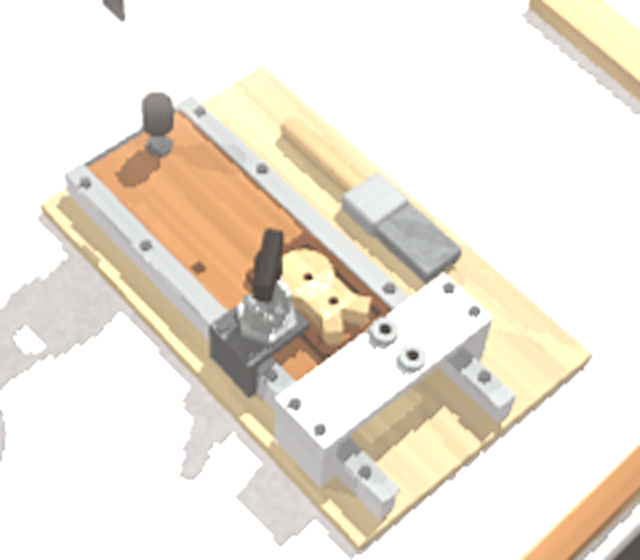

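The carriage is against its end bar, the fish lies in its nest at (325,290), the T-handle is up and turned at (267,265), and the brush is where it was. I'm handing the job in.

```bash
python3 -c "
from cell import close_job
print(close_job())"
```

```text
the job is handed in; nothing more can be done
None
```

The job is handed in: the plunger rests in its notch, turned about 51°, the carriage is drawn about 80 mm to its end stop, and the last picture shows the fish in its nest; the verdict was not reported back.

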